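Catch the marble pieces from the feeder chute

ROBOT

A 6-joint arm with a two-finger parallel gripper is mounted at the origin on the work surface. World frame = base frame: x ahead of the robot, y to its left, z up, the work surface at z = 0. Lengths are in m, angles in rad, forces in N, time in s.
With the tool pointing down it reaches from about 0.25 to 0.725 m from the base axis. Payload 4 kg.
Tool frame: the origin (TCP) lies where the fingers leave the gripper's body, on its centre line; the fingertips stand 73 mm ahead of it and the grasp point (between the pads) lies 54 mm ahead of it (bot.tips_ahead is the z of the fingertips in the tool frame, in m); z points along the fingers, y is the direction in which the jaws open and shut (so a half turn about z gives the same grasp; the last joint's range is limited). The gripper opens to 85 mm and grips with 20 to 120 N. Pads are 22 mm wide; open, the fingers measure 114 mm over their backs; the gripper's body (76 mm by 85 mm) begins 54 mm behind the grasp point. The pads swing forward as they close: fully open they stand 13 mm farther back than shut.
Start: joints at [1.186, 0.241, 0.005, 1.335, 0, 1.571], TCP at [0.188, 0.463, 0.304] pointing down, gripper open.
Joint ranges: [-2.72, 2.72], [-1.05, 1.87], [-1.09, 1.28], [-1.99, 2.15], [-1.42, 1.44], [-3.14, 3.14]. Speed limits (rad/s): [2.79, 2.79, 3.14, 3.14, 3.14, 3.14].

INTERFACE

Orientations are given as a unit quaternion [x, y, z, w].
In Python, from workcell import readout, camera, get_calibration, order, bot gives the robot as it stands.
- The arm moves only by the tool send_rows, never from a script. Its argument "moves" is a list of rows, each a list of 3 entries, a list of its own where there are three numbers: the shift along the tool's x, y, z in mm, then the turn, a rotation vector about the tool's x, y, z in rad, then the finger opening in mm, from 0 to 85.4. In form: [[[dx, dy, dz], [ax, ay, az], grip], ...]. A call has 1 to 12 rows; each row is the pose to reach, as a shift and turn from the pose measured when the call began, along the tool's axes at that moment; what a row does not reach only later rows make up. A row lasts 1/12 s, in which the tool goes at most 41.7 mm and 7.16 degrees, less where a joint would pass 70% of its speed; a pose out of reach is approached as far as the arm can. A call with a gripper value outside its range is refused whole. The fingers move at their own pace and stop on an object; the grip force is fixed at half the most. Time passes only in rows, so rows that repeat a pose let the fingers close. It gives the time, the measured TCP pose, the force and the opening at its end, in the units of the state.
- readout.get_obs(): the state, without advancing time (a new reading comes with each control period).
- camera(name): name is "side" or "top" or "wrist"; returns the picture (420x560x3 uint8, red, green, blue); there is no depth.
- get_calibration(name): a dict with "fx", "fy", "cx", "cy" (pixels), "R" (3x3) and "t" (3): a world point X has camera coordinates R X + t. Camera axes: x right, y down, z forward; pixel columns grow to the right and rows downward; lengths in m; the calibration is good to about 2 mm. A picture is of the moment at which its call begins: read the wrist's pose just before it. get_calibration takes no time and is no camera call; for the wrist camera it gives the pose at the moment of the call.
- order.job_done(): hands the job in, once; it reports no verdict.
The state is a dict: "clock": time; "joint_pos": joint angles; "joint_vel": joint speeds; "tau": joint torques, N m; "eef_pos": TCP position; "tool_rot": TCP orientation; "ft_force": force on the tool from outside, world axes, zero at the start; "ft_torque": the same for the moment, N m; "grip_width": finger opening in m.
Only numpy, scipy, OpenCV 4.12 (cv2) and the standard library are available. Lean on these libraries where they do the work, as an engineer would, in place of code of your own. Each camera call takes 0.05 s, during which the arm holds its last target. There are 200 camera calls.

TASK

Clear the wooden sanding block off the round modelling board into the plywood tool tray. Then hold the handled metal dish up under the lip of the stone feeder's chute and push the feeder's sprung plate fully in with the far rim of the dish (never with the gripper), so that the gate lifts and all four marble pieces slide off the chute into the dish; do not touch the pieces with the gripper. Set the dish with the pieces in it down upright in the middle of the round board, let go, and leave everything else as it stands.

Things in the scene. Friction and masses are not known exactly. Their poses are not given: they have to be found in the camera images.
- feeder: Stone feeder, fixed: open steel chute (64 mm wide inside, walls 36, 175 long) on wooden posts, sloping down at 33 degrees to the feeder's -x side, shut at its lip by a gate. Origin on the table plumb below the lip; +x points up the chute, away from the side where the dish comes in. Below the chute the base starts 60 mm and the posts 76 mm behind the lip; in front of the lip it is free.
- feeder_lip (a point): Middle of the chute's lower edge (top of its floor), 160 mm above the table; axes as the feeder's. The closed gate reaches about 45 mm above it, leaning up to 25 mm out over the dish side, and when open up to 80 mm above and 55 mm out. Pieces leave here at up to 0.8 m/s.
- pusher_face (a point): Middle of the front face of the feeder's sprung push plate (60 wide, 50 tall, upright), straight below the lip when out, 120 mm above the table (plate from 95 to 145 mm). Axes as the feeder's: it is pushed along +x.
- pusher (a joint): Travel of the push plate in m: 0 out (gate shut), 0.030 fully in (gate 42 mm open). Spring 3 N at the start to about 7 N fully in; it returns by itself.
- stone1: Polished marble piece 32 x 30 x 22 mm, about 50 g, lying in the chute nearest the gate. Origin at the centre of its underside.
- stone2: Marble piece 28 x 34 x 24 mm, second in the chute. Origin at the centre of its underside.
- stone3: Marble piece 36 x 26 x 21 mm, third in the chute. Origin at the centre of its underside.
- stone4: Marble piece 26 x 27 x 24 mm, last in the chute. Origin at the centre of its underside.
- dish: Loose round aluminium dish, about 150 g, 52 mm tall, foot 110 mm and rim 132 mm across, wall 4 mm, with one straight handle towards its -x: a bar 18 mm wide and 22 mm tall (26 to 48 mm above the underside), from 64 to 162 mm from the dish's axis. Origin at the centre of the underside, z up.
- dish_in (a point): Centre of the dish's inner floor, 4 mm above its underside.
- dish_grip (a point): Point in the middle of the handle's section, 105 mm from the dish's axis, 37 mm above the underside; axes as the dish's (handle along x, grip across y, 18 mm).
- board: Fixed round wooden modelling board, 170 mm across and 30 mm thick. Origin at the centre of its underside: its top is 30 mm higher.
- block: Loose wooden sanding block with a cork sole, 80 (x) x 45 (y) x 35 (z) mm, 100 g, lying on the round board at the start. Origin at the centre of the underside.
- tray: Fixed plywood tool tray, open on top, 120 (x) x 170 (y) x 30 mm outside, walls and floor 5 mm. Origin at the centre of the underside.
- bottle: Bystander: amber glass bottle, 50 mm across, 160 tall, about 135 mm to one side of the feeder's lip. Origin under its centre.
- can: Bystander: steel can, 58 mm across, 100 tall, about 140 mm to the other side of the feeder's lip. Origin under its centre.
- maquette: Bystander: terracotta head on a 90 mm square base, 185 mm tall. Origin under its centre.
- mallet: Bystander: round wooden carver's mallet standing on its head, 84 mm across, 212 tall. Origin under its centre.
- offcut: Bystander: marble offcut 50 x 30 x 26 mm on the table. Origin under its centre.
- chisel: Bystander: short chisel, 105 mm long, 20 mm high, lying along its x on the table. Origin near its middle.
- mug: Bystander: white mug, 76 mm across, 85 tall. Origin under its centre.
- bowl: Bystander: white bowl without handle, 96 mm across, 45 tall. Origin under its centre.

How it is judged:
On the way, in this order (a step that is already met when the one before it is completed fails the run):
1. the sanding block is off the board and lies in the tool tray (x of block in the frame of tray between -0.055 and 0.055 m and y of block in the frame of tray between -0.08 and 0.08 m and height (world z) of block below 0.02 m), for 0.1 s.
2. all four pieces are in the dish while the gripper still holds it up (horizontal distance between each of stone1, stone2, stone3, stone4 and dish_in below 0.062 m and z of stone1 in the frame of dish between -0.002 and 0.085 m and z of stone2 in the frame of dish between -0.002 and 0.085 m and z of stone3 in the frame of dish between -0.002 and 0.085 m and z of stone4 in the frame of dish between -0.002 and 0.085 m and height (world z) of dish above 0.05 m and contact force between the fingers and dish above 1 N), for 0.2 s.
At the end, for the whole second after the job is handed in: All four pieces lie in the dish (within 62 mm of its axis, not over 85 mm above its underside); the dish stands upright (0.1 rad) and still on the board, its axis within 35 mm of the board's; the block lies within the tray's walls, underside below 20 mm; the push plate is back out (4 mm) (all of step 1 and horizontal distance between each of stone1, stone2, stone3, stone4 and dish_in below 0.062 m and z of stone1 in the frame of dish between -0.002 and 0.085 m and z of stone2 in the frame of dish between -0.002 and 0.085 m and z of stone3 in the frame of dish between -0.002 and 0.085 m and z of stone4 in the frame of dish between -0.002 and 0.085 m and horizontal distance between dish and board below 0.035 m and z of dish in the frame of board between 0.024 and 0.036 m and angle between dish's own z axis and vertical below 0.1 rad and linear speed of dish below 0.02 m/s and value of joint pusher below 0.004 m); the robot touches nothing.
It fails at once if the gripper or arm pushes the feeder's plate (contact force between any of the fingers, the arm and pusher above 1 N).
It fails at once if the gripper handles a marble piece (contact force between the fingers and stone1 above 1 N or contact force between the fingers and stone2 above 1 N or contact force between the fingers and stone3 above 1 N or contact force between the fingers and stone4 above 1 N).
It fails at once if a bystander is shifted by more than 30 mm or tipped over (distance of any of bottle, can, maquette, mallet, offcut, chisel, mug, bowl from where it was at the start of the episode above 0.03 m or angle between any of bottle, can, maquette, mallet, mug, bowl's own z axis and vertical above 0.5 rad).
It also fails if it takes over 70 s, if anything falls off the work surface, if the arm or the gripper's body presses on something with over 40 N, if the wrist force passes 120 N, or if a joint passes its speed limit or range.

## Working session

There is one attempt and no reset: what is moved stays moved. The work goes in short steps, Python scripts to look and compute and a tool call to move; the robot and the scene stay as the last step left them, time stands still between calls to the robot, and variables do not carry over. Pictures are saved under pics/ and viewed, about 8 in all and at most 12, crops included, and the job is handed in when it is done.

Besides the shell and the picture viewer there is one more tool, called by a JSON object that holds its "name" and its "arguments", one argument or row to a line. send_rows: Moves the arm, as the interface text tells. Its arguments: {"type":"object","properties":{"moves":{"type":"array","items":{"type":"array"}}},"required":["moves"]}

```bash
ls; mkdir -p pics; python3 - <<'E'
from workcell import readout, camera, get_calibration, order, bot
import cv2, numpy as np
o=readout.get_obs(); print(o)
for n in("top","side"):
    im=camera(n); cv2.imwrite(f"pics/{n}0.png",cv2.cvtColor(im,cv2.COLOR_RGB2BGR)); c=get_calibration(n); print(n,c)
E
```

```text
pics
{'clock': 0.0, 'joint_pos': array([ 1.18598351e+00,  2.41446712e-01,  3.72996512e-03,  1.33517889e+00,
       -6.40243997e-06,  1.57080020e+00]), 'joint_vel': array([-0.00129137,  0.00069825,  0.00046735, -0.00046013, -0.00041189,
        0.00053705]), 'tau': array([-1.00186902e-03, -3.72318363e+01,  2.52405703e+01,  1.70407339e-02,
        1.43113207e-04, -1.17885882e-06]), 'eef_pos': array([0.18751813, 0.46299908, 0.30299812]), 'tool_rot': array([ 1.91223240e-01,  9.81546011e-01, -1.03089746e-03, -1.97572271e-04]), 'ft_force': array([-0.88810481,  0.43956921, -0.34518991]), 'ft_torque': array([-8.57840876e-03,  5.64871949e-05,  1.61227374e-02]), 'grip_width': 0.08539004664904928}
top {'fx': 428.21084384287497, 'fy': 428.21084384287497, 'cx': 276.8391711931379, 'cy': 209.46317860202905, 'R': array([[ 0.02773745, -0.99946647,  0.01724578],
       [-0.99110038, -0.02974412, -0.12975104],
       [ 0.13019478, -0.01349334, -0.99139662]]), 't': array([-0.02907397,  0.60623041,  1.25081947])}
side {'fx': 430.45973200844895, 'fy': 430.45973200844895, 'cx': 280.32370842327117, 'cy': 207.69380159520566, 'R': array([[ 0.94848906, -0.31643575,  0.01539245],
       [-0.14867284, -0.48748576, -0.86038016],
       [ 0.27975864,  0.81377272, -0.50942031]]), 't': array([-0.56551424,  0.22553511,  1.32984277])}
```

View pics/top0.png

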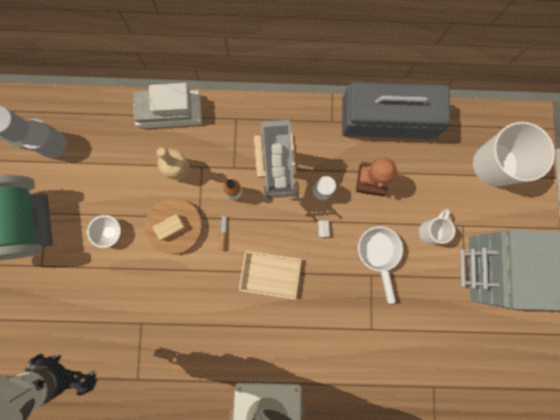

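View pics/side0.png

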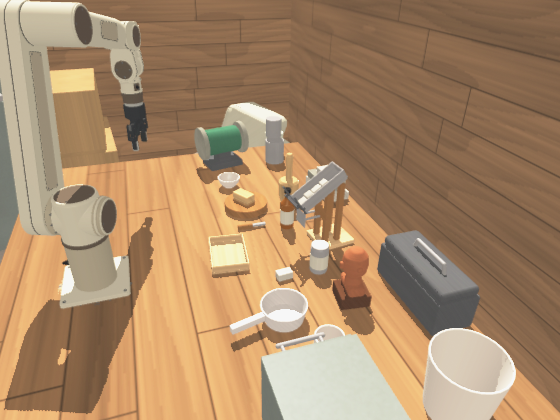

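The top view shows the board at (174,227) with the block on it, tray (271,276), dish (381,249) with its handle towards (390,301), and the chute from (277,125) to its lip near (282,195). The bottle is at (232,187) and the can at (325,187). An enlarged crop will give finer picks.

```bash
cat > h.py <<'E'
import numpy as np, cv2
from scipy.spatial.transform import Rotation as Rn
from workcell import readout, camera, get_calibration, order, bot
def ray(n,u,v,z,c=None):
    c=c or get_calibration(n); R=np.array(c["R"]);t=np.array(c["t"])
    C=-R.T@t; d=R.T@np.array([(u-c["cx"])/c["fx"],(v-c["cy"])/c["fy"],1]); return C+d*(z-C[2])/d[2]
def proj(n,X,c=None):
    c=c or get_calibration(n); p=np.array(c["R"])@X+np.array(c["t"]); return np.array([c["cx"]+c["fx"]*p[0]/p[2],c["cy"]+c["fy"]*p[1]/p[2]])
def tri(u1,u2,n1="top",n2="side"):
    A=[];b=[]
    for n,u in((n1,u1),(n2,u2)):
        c=get_calibration(n);R=np.array(c["R"]);t=np.array(c["t"])
        for k,(f,cc) in enumerate((("fx","cx"),("fy","cy"))):
            a=(u[k]-c[cc])/c[f]; A.append(R[k]-a*R[2]); b.append(a*t[2]-t[k])
    s=np.linalg.lstsq(np.array(A),np.array(b),rcond=None); return s[0],s[1]
def delta(pos,Rt):
    "shift (mm) and turn (rotvec) in present tool axes to reach TCP pos, Rt"
    o=readout.get_obs(); R0=Rn.from_quat(o["tool_rot"])
    return (R0.inv().apply(np.array(pos)-o["eef_pos"])*1000).round(1), (R0.inv()*Rt).as_rotvec().round(4)
def down(yaw):
    "tool z down, tool y (jaws) along world heading yaw"
    y=np.array([np.cos(yaw),np.sin(yaw),0]);z=np.array([0,0,-1.]);return Rn.from_matrix(np.array([np.cross(y,z),y,z]).T)
E
python3 - <<'E'
from h import *
im=cv2.imread("pics/top0.png")[110:310,135:455]; cv2.imwrite("pics/c1.png",cv2.resize(im,None,fx=2.5,fy=2.5,interpolation=cv2.INTER_CUBIC))
im=cv2.imread("pics/side0.png")[150:350,200:400]; cv2.imwrite("pics/c2.png",cv2.resize(im,None,fx=3,fy=3,interpolation=cv2.INTER_CUBIC))
E
```

```text
(no output)
```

View pics/c1.png

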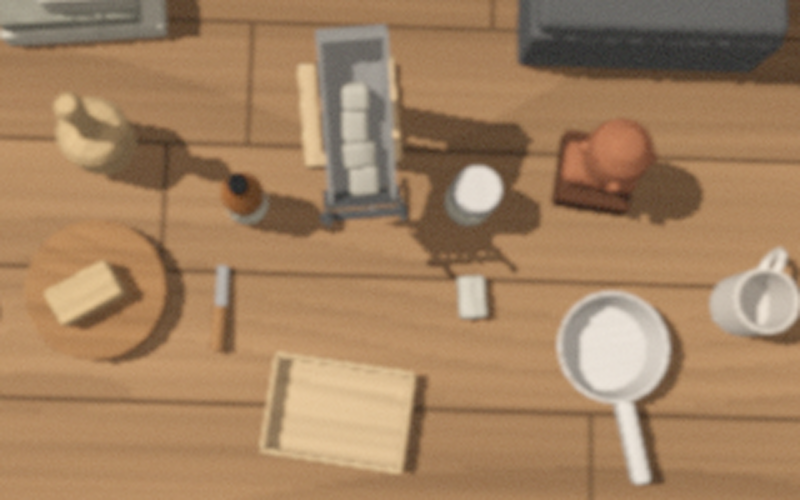

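View pics/c2.png

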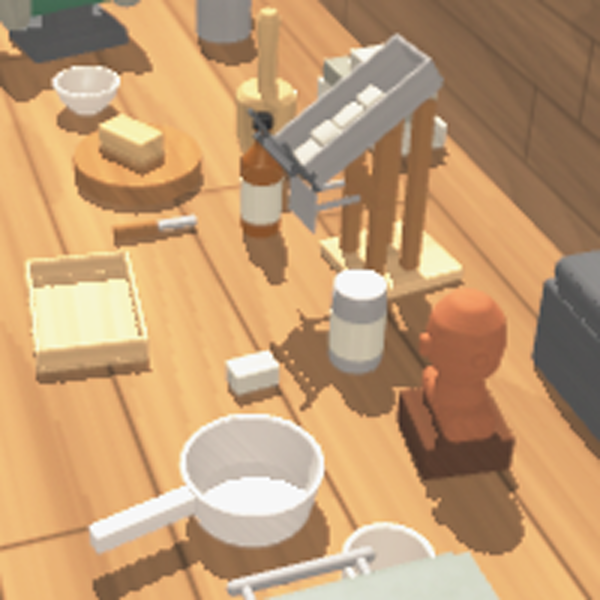

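Crop c1 shows the board centred at (97,290), block corners, tray corners, dish rim at (614,347) with the handle end at (640,482), and the stones along the chute. Crop c2 shows the push plate with its corners at about (290,173), (318,190), (316,232), (292,215).

```bash
python3 - <<'E'
from h import *
T=lambda x,y,z: ray("top",135+x/2.5,110+y/2.5,z)
S=lambda x,y,z: ray("side",200+x/3,150+y/3,z)
p=lambda n,*a: print(n,*[np.round(q,4) for q in a])
p("board",T(97,289,.03), S(138,163,.03))
B=[T(45,293,.065),T(105,262,.065),T(128,290,.065),T(66,323,.065)]
d=B[1]-B[0]; p("block",np.mean(B,0),np.degrees(np.arctan2(d[1],d[0])),[np.linalg.norm(B[i]-B[i-1]) for i in range(4)])
B=[T(277,352,.03),T(416,372,.03),T(403,472,.03),T(260,453,.03)]
d=B[1]-B[0]; p("tray",np.mean(B,0),np.degrees(np.arctan2(d[1],d[0])),[np.linalg.norm(B[i]-B[i-1]) for i in range(4)])
D=T(614,347,.052);H=T(640,482,.048);p("dish",D,H,np.linalg.norm(H-D),np.degrees(np.arctan2(*(D-H)[1::-1])),S(252,466,.052))
# feeder
p("plate",S(304,203,.12),S(290,173,.145),S(318,190,.145),S(292,215,.095),S(316,232,.095))
a=(T(316,30,.285)+T(386,26,.285))/2; p("chute up",a,T(316,30,.285)-T(386,26,.285))
for q in ((355,97),(363,180)): 
  for z in(.2,.23): p("st",T(*q,z))
for q1,q2 in (((363,180),(312,152)),((355,97),(373,96)),((316,30),(397,38)),((386,26),(437,75))):
  print("tri",tri((135+q1[0]/2.5,110+q1[1]/2.5),(200+q2[0]/3,150+q2[1]/3)))
p("bottle",T(238,184,.16));p("can",T(478,188,.1)); p("mug",T(766,300,.085)); p("offcut",T(473,290,.026)); p("chisel",T(222,266,.01),T(220,350,.01))
p("mallet",T(95,135,.08),T(68,105,.21)); p("maq",T(598,172,.05))
E
```

```text
board [0.5498 0.2969 0.03  ] [0.5442 0.2707 0.03  ]
block [0.543  0.3016 0.065 ] -60.3686 [0.0434 0.078  0.0432 0.0808]
tray [0.4115 0.0014 0.03  ] -96.5305 [0.1205 0.1682 0.1187 0.1707]
dish [ 0.497  -0.3219  0.052 ] [ 0.3406 -0.3529  0.048 ] 0.1595 11.199 [ 0.4967 -0.3276  0.052 ]
plate [ 0.6618 -0.0193  0.12  ] [0.6542 0.0074 0.145 ] [ 0.6709 -0.0359  0.145 ] [ 0.6549 -0.0022  0.095 ] [ 0.6682 -0.0429  0.095 ]
chute up [0.7973 0.0015 0.285 ] [-0.0065  0.07    0.    ]
st [ 0.7501 -0.0053  0.2   ]
st [ 0.7417 -0.005   0.23  ]
st [ 0.6597 -0.0163  0.2   ]
st [ 0.6537 -0.0157  0.23  ]
tri (array([ 0.6659705 , -0.01745113,  0.18306645]), array([1.8414785e-05]))
tri (array([ 0.74168032, -0.00529433,  0.23470352]), array([3.33214835e-06]))
tri (array([0.791772  , 0.03784873, 0.2800594 ]), array([3.20426031e-05]))
tri (array([ 0.80550829, -0.03358569,  0.26549213]), array([7.08209392e-06]))
bottle [0.6588 0.1201 0.16  ]
can [ 0.6741 -0.1518  0.1   ]
mug [ 0.555  -0.4911  0.085 ]
offcut [ 0.5623 -0.1569  0.026 ]
chisel [0.5844 0.1503 0.01  ] [0.4816 0.1482 0.01  ]
mallet [0.7274 0.2987 0.08  ] [0.7287 0.2984 0.21  ]
maq [ 0.708  -0.3037  0.05  ]
```

```bash
python3 - <<'E'
from h import *
for y in(29.6,-150.4): print(y,delta([.543,.30,.27],down(np.radians(y))))
c=get_calibration("wrist"); R0=Rn.from_quat(readout.get_obs()["tool_rot"]).as_matrix()
C=-np.array(c["R"]).T@c["t"]; print("cam in tool",R0.T@(C-readout.get_obs()["eef_pos"]), R0.T@np.array(c["R"]).T@[0,0,1],c["fx"])
E
```

```text
29.6 (array([-390.7,  -17.7,   33.1]), array([-1.700e-03,  6.000e-04,  6.694e-01]))
-150.4 (array([-390.7,  -17.7,   33.1]), array([-7.0000e-04, -2.2000e-03, -2.4722e+00]))
cam in tool [ 0.08247937 -0.00051685 -0.07038608] [-3.23535821e-01  6.56417914e-04  9.46215695e-01] 310.3641556208765
```

{"name": "send_rows", "arguments": {
  "moves": [
    [[-391, -18, 33], [0, 0, 0.669], 85],
    [[-391, -18, 33], [0, 0, 0.669], 85],
    [[-391, -18, 33], [0, 0, 0.669], 85],
    [[-391, -18, 33], [0, 0, 0.669], 85],
    [[-391, -18, 33], [0, 0, 0.669], 85],
    [[-391, -18, 33], [0, 0, 0.669], 85],
    [[-391, -18, 33], [0, 0, 0.669], 85],
    [[-391, -18, 33], [0, 0, 0.669], 85],
    [[-391, -18, 33], [0, 0, 0.669], 85],
    [[-391, -18, 33], [0, 0, 0.669], 85],
    [[-391, -18, 33], [0, 0, 0.669], 85],
    [[-391, -18, 33], [0, 0, 0.669], 85]
  ]
}}

```text
clock: 1.1
eef_pos: [0.5436, 0.2985, 0.2687]
tool_rot: [0.504, 0.864, -0.002, -0.001]
ft_force: [-0.9, 0.5, -1.2]
grip_width: 0.085
```

```bash
python3 - <<'E'
from h import *
o=readout.get_obs(); print(o["clock"],o["eef_pos"],o["joint_pos"])
import json
c=get_calibration("wrist"); json.dump({k:np.array(v).tolist() for k,v in c.items()},open("w1.json","w"))
im=camera("wrist"); cv2.imwrite("pics/w1.png",im[:,:,::-1])
E
```

```text
1.1 [0.54361828 0.2984961  0.26872861] [ 5.02432016e-01  5.00674016e-01  2.94160344e-01  1.36830853e+00
 -7.70022594e-04  1.55853731e+00]
```

View pics/w1.png

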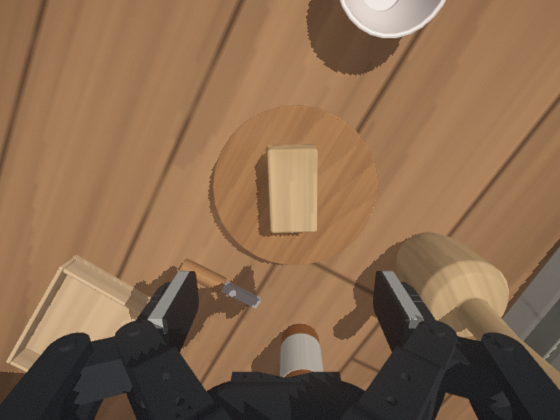

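The wrist view shows the board as a circle centred at (294,185), and the block's top face at corners (268,151), (317,149), (316,232), (271,234), nearly square to the jaws.

```bash
python3 - <<'E'
from h import *
import json
c=json.load(open("w1.json"))
W=lambda u,v,z: ray("wrist",u,v,z,c)
e=[W(211,184,.03),W(377,184,.03),W(294,105,.03),W(296,266,.03)]
print("board",np.mean(e[:2],0),np.mean(e[2:],0),np.linalg.norm(e[0]-e[1]),np.linalg.norm(e[2]-e[3]))
B=[W(268,151,.065),W(317,149,.065),W(316,232,.065),W(271,234,.065)]
m=np.mean(B,0);d=B[1]+B[0]-B[2]-B[3]; print("block",m,np.degrees(np.arctan2(d[1],d[0])),[np.linalg.norm(B[i]-B[i-1]) for i in range(4)])
print("top reproj of board",[proj("top",np.r_[np.mean(e,0)[:2],.03])])
j=np.radians(29.6)
print(delta([m[0],m[1],.113],down(j)))
E
```

```text
board [0.54818489 0.30702641 0.03      ] [0.55368515 0.29985645 0.03      ] 0.16974754975530454 0.17094058583808444
block [0.54673783 0.30612711 0.065     ] 120.62492344907115 [np.float64(0.07890900914392047), np.float64(0.04289621350271933), np.float64(0.07854343656672363), np.float64(0.04309772016571021)]
top reproj of board [array([171.65499249, 225.17341416])]
(array([  4.1,   7.4, 156.2]), array([-0.0036,  0.0006, -0.0002]))
```

{"name": "send_rows", "arguments": {
  "moves": [
    [[4, 7, 40], [-0.003, 0, 0], 85],
    [[4, 7, 80], [-0.003, 0, 0], 85],
    [[4, 7, 120], [-0.003, 0, 0], 85],
    [[4, 7, 145], [-0.003, 0, 0], 85],
    [[4, 7, 155], [-0.003, 0, 0], 85],
    [[4, 7, 156], [-0.003, 0, 0], 30],
    [[4, 7, 156], [-0.003, 0, 0], 30],
    [[4, 7, 156], [-0.003, 0, 0], 30],
    [[4, 7, 156], [-0.003, 0, 0], 30],
    [[4, 7, 156], [-0.003, 0, 0], 30],
    [[4, 7, 156], [-0.003, 0, 0], 30],
    [[4, 7, 156], [-0.003, 0, 0], 30]
  ]
}}

```text
clock: 2.15
eef_pos: [0.5481, 0.307, 0.1165]
tool_rot: [0.503, 0.864, 0.002, 0.001]
ft_force: [-1.5, 1.0, 7.6]
grip_width: 0.0439
```

```bash
python3 - <<'E'
from h import *
o=readout.get_obs(); print(o["grip_width"],o["eef_pos"],o["ft_force"])
j=np.radians(-6.5)
for z in(.2,.092): print(delta([.4115,.0014,z],down(j)))
print(delta([.5467,.306,.2],down(np.radians(29.6))))
E
```

```text
0.043902426265859 [0.54807042 0.30696192 0.11652869] [-1.53165829  0.98696047  7.59045978]
(array([-198.3, -269.2,  -85. ]), array([ 0.0055, -0.0016,  0.63  ]))
(array([-198.2, -269.8,   23. ]), array([ 0.0055, -0.0016,  0.63  ]))
(array([ -0.2,  -1.2, -83.5]), array([ 0.0056,  0.0001, -0.0001]))
```

{"name": "send_rows", "arguments": {
  "moves": [
    [[0, 0, -40], [0, 0, 0], 30],
    [[0, 0, -80], [0, 0, 0], 30],
    [[-24, -32, -85], [0, 0, 0.08], 30],
    [[-48, -64, -85], [0, 0, 0.16], 30],
    [[-72, -96, -85], [0, 0, 0.24], 30],
    [[-95, -128, -85], [0, 0, 0.32], 30],
    [[-119, -160, -85], [0, 0, 0.4], 30],
    [[-143, -192, -85], [0, 0, 0.48], 30],
    [[-167, -224, -85], [0, 0, 0.56], 30],
    [[-188, -255, -85], [0.005, 0, 0.63], 30],
    [[-198, -269, -85], [0.005, 0, 0.63], 30],
    [[-198, -269, -75], [0.005, 0, 0.63], 30]
  ]
}}

```text
clock: 3.15
eef_pos: [0.4109, -0.0012, 0.1922]
tool_rot: [0.748, 0.664, 0.002, 0.001]
ft_force: [0.2, 1.2, -0.8]
grip_width: 0.0439
```

```bash
python3 - <<'E'
from h import *
o=readout.get_obs(); print(o["grip_width"],o["eef_pos"],o["ft_force"])
j=np.radians(-6.5)
for z in(.0955,): print(delta([.4115,.0014,z],down(j)))
c=get_calibration("side");im=camera("side"); cv2.imwrite("pics/s1.png",im[:,:,::-1])
E
```

```text
0.04386680792978107 [ 0.41085133 -0.00116148  0.19216488] [ 0.20242435  1.22214905 -0.78683756]
(array([ 2.5, -0. , 96.7]), array([ 0.0036, -0.0008, -0.0053]))
```

{"name": "send_rows", "arguments": {
  "moves": [
    [[2, 0, 40], [0.003, 0, 0], 30],
    [[2, 0, 75], [0.003, 0, 0], 30],
    [[2, 0, 92], [0.003, 0, 0], 30],
    [[2, 0, 96], [0.003, 0, 0], 30],
    [[2, 0, 96], [0.003, 0, 0], 62],
    [[2, 0, 96], [0.003, 0, 0], 62],
    [[2, 0, 96], [0.003, 0, 0], 62],
    [[2, 0, 70], [0.003, 0, 0], 62],
    [[2, 0, 35], [0.003, 0, 0], 62],
    [[2, 0, 0], [0.003, 0, 0], 62],
    [[2, 0, -40], [0.003, 0, 0], 62],
    [[2, 0, -60], [0.003, 0, 0], 62]
  ]
}}

```text
clock: 4.2
eef_pos: [0.4128, 0.002, 0.2562]
tool_rot: [0.747, 0.664, 0.004, 0.002]
ft_force: [0.5, -0.2, -0.0]
grip_width: 0.0621
```

```bash
python3 - <<'E'
from h import *
o=readout.get_obs(); print(o["clock"],o["grip_width"],o["eef_pos"])
# dish: viewpoint above handle. jaws perpendicular to handle
h=np.radians(11.2); g=np.array([.497,-.3219])-.105*np.array([np.cos(h),np.sin(h)]); print(g)
for a in(h+np.pi/2,h-np.pi/2): print(delta([*g,.26],down(a)))
im=camera("wrist"); cv2.imwrite("pics/w2.png",im[:,:,::-1])
E
```

```text
4.2 0.06211558482356523 [0.4128003  0.00197951 0.25618371]
[ 0.39399971 -0.34229461]
(array([-344.1,   21.7,   -4.6]), array([ 0.0078,  0.0053, -1.8836]))
(array([-344.1,   21.7,   -4.6]), array([ 0.0048, -0.0072,  1.258 ]))
```

View pics/w2.png

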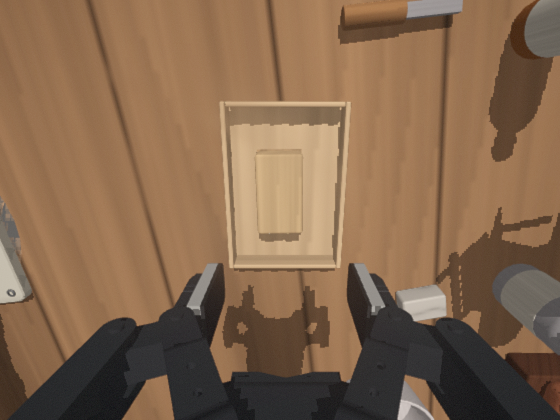

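The block lies in the middle of the tray, clear of its walls (about (280,192)). Next is the dish, approaching so that the camera ends up on the robot's side.

{"name": "send_rows", "arguments": {
  "moves": [
    [[-29, 2, 0], [0, 0, -0.12], 85],
    [[-58, 4, 0], [0, 0, -0.24], 85],
    [[-87, 6, 0], [0, 0, -0.36], 85],
    [[-116, 8, 0], [0, 0, -0.48], 85],
    [[-145, 10, 0], [0, 0, -0.6], 85],
    [[-174, 12, 0], [0, 0, -0.72], 85],
    [[-203, 14, 0], [0, 0, -0.84], 85],
    [[-232, 16, 0], [0, 0, -0.96], 85],
    [[-261, 18, 0], [0, 0, -1.08], 85],
    [[-290, 20, 0], [0, 0, -1.2], 85],
    [[-320, 21, 0], [0, 0, -1.32], 85],
    [[-344, 22, 0], [0, 0, -1.44], 85]
  ]
}}

```text
clock: 5.25
eef_pos: [0.396, -0.3446, 0.2593]
tool_rot: [0.121, 0.993, 0.001, 0.008]
ft_force: [-0.2, -0.1, 0.7]
grip_width: 0.085
```

```bash
python3 - <<'E'
from h import *
o=readout.get_obs(); print(o["clock"],o["eef_pos"],o["joint_pos"])
print(delta([.394,-.342,.26],down(np.radians(101.2))))
E
```

```text
5.25 [ 0.39596169 -0.34456331  0.25928945] [-0.72042483  0.30494319 -0.02619754  1.22750027  0.00982858 -0.47713811]
(array([ 2.5,  2. , -0.7]), array([-3.000e-04,  1.580e-02, -4.387e-01]))
```

{"name": "send_rows", "arguments": {
  "moves": [
    [[2, 2, 0], [0, 0.015, -0.12], 85],
    [[2, 2, 0], [0, 0.015, -0.24], 85],
    [[2, 2, 0], [0, 0.015, -0.36], 85],
    [[2, 2, 0], [0, 0.016, -0.438], 85],
    [[2, 2, 0], [0, 0.016, -0.438], 85]
  ]
}}

```text
clock: 5.67
eef_pos: [0.3948, -0.3424, 0.2606]
tool_rot: [-0.098, 0.995, -0.001, 0.001]
ft_force: [0.6, -0.2, -0.2]
grip_width: 0.0848
```

```bash
python3 - <<'E'
from h import *
o=readout.get_obs(); print(o["clock"],o["eef_pos"],o["tool_rot"])
import json
c=get_calibration("wrist"); json.dump({k:np.array(v).tolist() for k,v in c.items()},open("w3.json","w"))
im=camera("wrist"); cv2.imwrite("pics/w3.png",im[:,:,::-1])
E
```

```text
5.6667 [ 0.39480549 -0.34243623  0.26063651] [-9.77814850e-02  9.95207096e-01 -1.03191344e-03  7.43472564e-04]
```

View pics/w3.png

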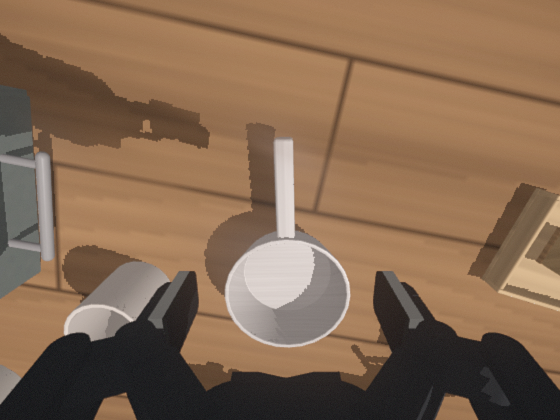

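The dish rim is centred at about (288,289), and the handle runs from its end at (284,139) to (285,236).

```bash
python3 - <<'E'
from h import *
import json
c=json.load(open("w3.json"))
W=lambda u,v,z: ray("wrist",u,v,z,c)
D=(W(226,289,.052)+W(350,289,.052))/2; e=W(288,233,.052),W(288,346,.052);print(D,(e[0]+e[1])/2,np.linalg.norm(e[0]-e[1]),np.linalg.norm(W(226,289,.052)-W(350,289,.052)))
H=W(284,139,.048);H2=W(285,236,.048); print(H,H2)
D=(e[0]+e[1])/2
for a in(D-H,H2-H): print(np.linalg.norm(a),np.degrees(np.arctan2(a[1],a[0])))
h=np.arctan2(*(D-H)[1::-1]); u=np.array([np.cos(h),np.sin(h)])
for g in (D[:2]-.105*u, H[:2]+.057*u): print(g,delta([*g,.092],down(h+np.pi/2)))
E
```

```text
[ 0.49197203 -0.32161555  0.052     ] [ 0.49715489 -0.32053025  0.052     ] 0.1369934408471457 0.12904442447985656
[ 0.34311316 -0.35520886  0.048     ] [ 0.43542625 -0.33598911  0.048     ]
0.15794765145309775 12.687186968210112
0.09429265354170417 11.761066808804697
[ 0.39471861 -0.34359119] (array([  0.5,  -0.9, 168.5]), array([-0.002 ,  0.0011, -0.0283]))
[ 0.39872143 -0.34269006] (array([ -3.6,  -0.8, 168.5]), array([-0.002 ,  0.0011, -0.0283]))
```

{"name": "send_rows", "arguments": {
  "moves": [
    [[-2, -1, 40], [0, 0, -0.02], 60],
    [[-2, -1, 80], [0, 0, -0.02], 50],
    [[-2, -1, 120], [0, 0, -0.02], 50],
    [[-2, -1, 155], [0, 0, -0.02], 50],
    [[-2, -1, 170], [0, 0, -0.02], 50],
    [[-2, -1, 170], [0, 0, -0.02], 50],
    [[-2, -1, 170], [0, 0, -0.02], 5],
    [[-2, -1, 170], [0, 0, -0.02], 5],
    [[-2, -1, 170], [0, 0, -0.02], 5],
    [[-2, -1, 170], [0, 0, -0.02], 5],
    [[-2, -1, 170], [0, 0, -0.02], 5],
    [[-2, -1, 170], [0, 0, -0.02], 5]
  ]
}}

```text
clock: 6.72
eef_pos: [0.3984, -0.3443, 0.0925]
tool_rot: [-0.106, 0.994, -0.003, 0.002]
ft_force: [-0.2, -0.4, 6.7]
grip_width: 0.0171
```

```bash
python3 - <<'E'
from h import *
o=readout.get_obs(); print(o["clock"],o["eef_pos"],o["tool_rot"],o["grip_width"],o["ft_force"])
R=Rn.from_quat(o["tool_rot"]).as_matrix(); print(np.degrees(np.arctan2(R[1,1],R[0,1]))-90)
E
```

```text
6.7167 [ 0.39842454 -0.34430559  0.09251946] [-0.10617891  0.99434108 -0.00257286  0.00228798] 0.017050742957909374 [-0.18191867 -0.40805074  6.72469334]
12.189615128120323
```

```bash
python3 - <<'E'
from h import *
print(delta([.434,-.051,.172],down(np.radians(98))))
E
```

```text
(array([-97. , 278.7, -80.7]), array([-0.0055,  0.0042,  0.0731]))
```

{"name": "send_rows", "arguments": {
  "moves": [
    [[0, 0, -10], [0, 0, 0], 5],
    [[0, 0, -25], [0, 0, 0], 5],
    [[0, 0, -45], [0, 0, 0], 5],
    [[0, 0, -65], [0, 0, 0], 5],
    [[0, 0, -78], [0, 0, 0], 5],
    [[0, 0, -80], [0, 0, 0], 5],
    [[0, 0, -80], [0, 0, 0], 5]
  ]
}}

```text
clock: 7.3
eef_pos: [0.3983, -0.3443, 0.1738]
tool_rot: [-0.106, 0.994, -0.004, 0.003]
ft_force: [0.2, -0.5, -1.4]
grip_width: 0.017
```

```bash
python3 - <<'E'
from h import *
o=readout.get_obs(); print(o["clock"],o["eef_pos"],o["ft_force"],o["ft_torque"],o["grip_width"])
print(delta([.434,-.051,.172],down(np.radians(98))))
E
```

```text
7.3 [ 0.39828147 -0.34427472  0.17377837] [ 0.18996841 -0.54904306 -1.40212388] [-0.00039314  0.16232951  0.04132867] 0.01703556451334549
(array([-9.680e+01,  2.791e+02,  2.000e-01]), array([-0.0074,  0.0054,  0.073 ]))
```

{"name": "send_rows", "arguments": {
  "moves": [
    [[-5, 15, 0], [0, 0, 0.01], 5],
    [[-14, 40, 0], [0, 0, 0.02], 5],
    [[-23, 68, 0], [0, 0, 0.03], 5],
    [[-33, 96, 0], [0, 0, 0.04], 5],
    [[-43, 124, 0], [0, 0, 0.05], 5],
    [[-53, 152, 0], [0, 0, 0.06], 5],
    [[-63, 180, 0], [0, 0, 0.07], 5],
    [[-73, 208, 0], [-0.007, 0.005, 0.073], 5],
    [[-82, 236, 0], [-0.007, 0.005, 0.073], 5],
    [[-91, 262, 0], [-0.007, 0.005, 0.073], 5],
    [[-97, 278, 0], [-0.007, 0.005, 0.073], 5],
    [[-97, 279, 0], [-0.007, 0.005, 0.073], 5]
  ]
}}

```text
clock: 8.3
eef_pos: [0.4334, -0.0483, 0.1709]
tool_rot: [-0.072, 0.997, 0.001, -0.001]
ft_force: [0.5, -0.2, -1.4]
grip_width: 0.0169
```

```bash
python3 - <<'E'
from h import *
import json
o=readout.get_obs(); print(o["clock"],o["eef_pos"],o["tool_rot"])
c=get_calibration("wrist"); json.dump({k:np.array(v).tolist() for k,v in c.items()},open("w4.json","w"))
w=camera("wrist"); s=camera("side"); t=camera("top")
cv2.imwrite("pics/w4.png",w[:,:,::-1]);cv2.imwrite("pics/s4.png",s[:,:,::-1]);cv2.imwrite("pics/t4.png",t[:,:,::-1])
f=lambda im,a,b,ww,hh,W,H: cv2.resize(im[b:b+hh,a:a+ww],(W,H),interpolation=cv2.INTER_CUBIC)
a=f(s,200,150,150,110,800,587)[:,:,::-1]; cv2.imwrite("pics/v4.png",a)
b=np.hstack([f(w,0,0,560,420,400,300),f(t,200,100,160,120,400,300)])[:,:,::-1]; cv2.imwrite("pics/v5.png",b)
E
```

```text
8.3 [ 0.43335247 -0.04828366  0.17090245] [-7.20819084e-02  9.97397851e-01  6.69366123e-04 -1.13042851e-03]
```

View pics/v4.png

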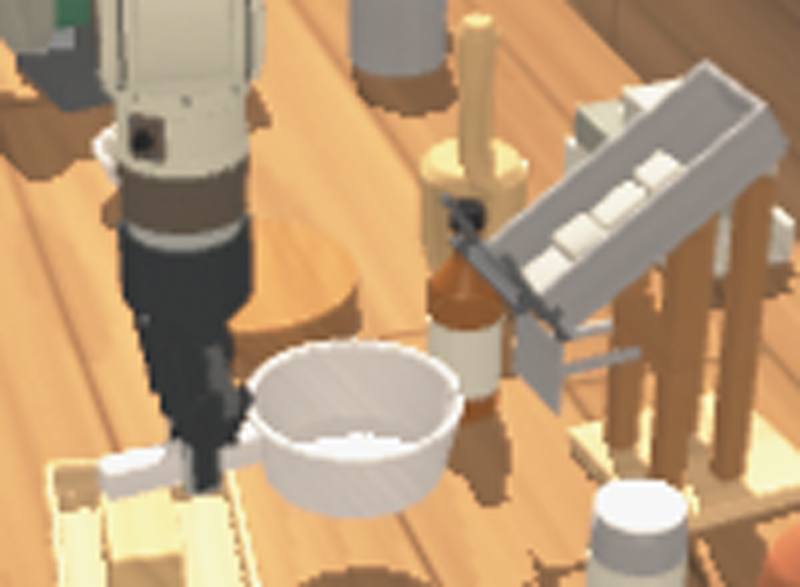

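View pics/v5.png

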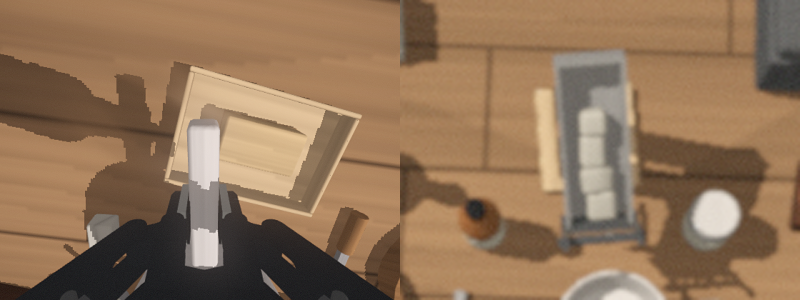

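The dish hangs level. In the side crop its rim is centred at about (356,392), with the plate at about (539,362). The top crop shows the four stones in a row, and the dish approaching just below the gate bar.

```bash
python3 - <<'E'
from h import *
S=lambda x,y,z: ray("side",200+x/5.333,150+y/5.333,z)
T=lambda x,y,z: ray("top",200+(x-400)/2.5,100+y/2.5,z)
o=readout.get_obs()
print("rim side",S(356,392,.1305), "pred",o["eef_pos"][:2]+.102*np.array([.99,.144]))
print("rim L/R",S(250,392,.1305),S(462,392,.1305))
print("plate",S(539,362,.12),S(539,397,.095),S(518,382,.095),S(560,412,.095))
up=(T(555,58,.285)+T(624,52,.285))/2; lo=(T(568,232,.19)+T(637,228,.19))/2
print(up,lo,np.degrees(np.arctan2(*(up-lo)[1::-1])))
st=[T(592,117,.245),T(600,208,.19)];print(st,np.degrees(np.arctan2(*(st[0]-st[1])[1::-1])))
print("rim top in t4",T(613,272,.1305), proj("top",[.6,-.034,.1305]))
# dish rim far edge in top view
E
```

```text
rim side [ 0.53624165 -0.03553046  0.1305    ] pred [ 0.53445066 -0.03649456]
rim L/R [ 0.4752435  -0.01679058  0.1305    ] [ 0.59740014 -0.0543196   0.1305    ]
plate [ 0.66050803 -0.02033066  0.12      ] [ 0.66087765 -0.02216663  0.095     ] [ 0.65433298 -0.0017404   0.095     ] [ 0.66729132 -0.04218399  0.095     ]
[7.95235698e-01 4.67239455e-04 2.85000000e-01] [ 0.63451074 -0.01936665  0.19      ] 7.034887329225184
[array([ 0.74283383, -0.0041456 ,  0.245     ]), array([ 0.65834636, -0.01602174,  0.19      ])] 8.001465368618875
rim top in t4 [ 0.59747534 -0.03369282  0.1305    ] [285.33222495 207.9105705 ]
```

{"name": "send_rows", "arguments": {
  "moves": [
    [[-8, 1, 0], [0, 0, 0], 5],
    [[-20, 1, 0], [0, 0, 0], 5],
    [[-32, 1, 0], [0, 0, 0], 5],
    [[-42, 1, 0], [0, 0, 0], 5],
    [[-48, 1, 0], [0, 0, 0], 5],
    [[-50, 1, 0], [0, 0, 0], 5],
    [[-50, 1, 0], [0, 0, 0], 5]
  ]
}}

```text
clock: 9.03
eef_pos: [0.4832, -0.0436, 0.171]
tool_rot: [-0.07, 0.998, -0.0, -0.001]
ft_force: [-0.0, 0.1, -1.5]
grip_width: 0.0171
```

```bash
python3 - <<'E'
from h import *
o=readout.get_obs(); print(o["clock"],o["eef_pos"],o["ft_force"]); R=Rn.from_quat(o["tool_rot"]); print(R.inv().apply(o["ft_force"]),R.as_matrix())
E
```

```text
9.0333 [ 0.48315321 -0.04356398  0.17095332] [-0.01807879  0.12347988 -1.48957087]
[-0.00253559  0.12548839  1.48951057] [[-9.90268024e-01 -1.39157583e-01 -2.09937931e-03]
 [-1.39156257e-01  9.90270140e-01 -7.65600517e-04]
 [ 2.18549176e-03 -4.66007944e-04 -9.99997503e-01]]
```

{"name": "send_rows", "arguments": {
  "moves": [
    [[-5, 2, 0], [0, 0, 0], 5],
    [[-10, 2, 0], [0, 0, 0], 5],
    [[-14, 2, 0], [0, 0, 0], 5],
    [[-18, 2, 0], [0, 0, 0], 5],
    [[-20, 2, 0], [0, 0, 0], 5]
  ]
}}

```text
clock: 9.45
eef_pos: [0.5018, -0.0388, 0.1705]
tool_rot: [-0.07, 0.998, -0.0, -0.003]
ft_force: [-5.0, -1.0, -0.9]
grip_width: 0.017
```

```bash
python3 - <<'E'
from h import *
o=readout.get_obs(); print(o["clock"],o["eef_pos"],o["ft_force"],o["ft_torque"],o["tool_rot"])
E
```

```text
9.45 [ 0.50182459 -0.03880607  0.17045425] [-4.96667383 -1.02845633 -0.94603305] [-0.20635535  0.93530552 -0.0823991 ] [-6.96194788e-02  9.97570405e-01 -3.15352081e-04 -2.51322883e-03]
```

{"name": "send_rows", "arguments": {
  "moves": [
    [[-5, 1, 0], [0, 0, 0], 5],
    [[-10, 1, 0], [0, 0, 0], 5],
    [[-14, 1, 0], [0, 0, 0], 5],
    [[-17, 1, 0], [0, 0, 0], 5],
    [[-17, 1, 0], [0, 0, 0], 5]
  ]
}}

```text
clock: 9.87
eef_pos: [0.5184, -0.0359, 0.1702]
tool_rot: [-0.069, 0.998, -0.001, -0.003]
ft_force: [-3.8, -1.5, -0.5]
grip_width: 0.017
```

```bash
python3 - <<'E'
from h import *
o=readout.get_obs(); print(o["clock"],o["eef_pos"],o["ft_force"],o["ft_torque"],o["tool_rot"])
E
```

```text
9.8667 [ 0.51844956 -0.03593961  0.1702487 ] [-3.83627082 -1.53617732 -0.51605633] [-0.48215779  0.64310056 -0.35634625] [-6.90462151e-02  9.97608363e-01 -8.94666925e-04 -3.06178432e-03]
```

```bash
python3 - <<'E'
from h import *
s=camera("side"); t=camera("top")
f=lambda im,a,b,ww,hh,W,H: cv2.resize(im[b:b+hh,a:a+ww],(W,H),interpolation=cv2.INTER_CUBIC)
cv2.imwrite("pics/v6.png",np.hstack([f(s,220,150,120,120,400,400),f(t,220,130,120,120,400,400)])[:,:,::-1])
E
```

```text
(no output)
```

View pics/v6.png

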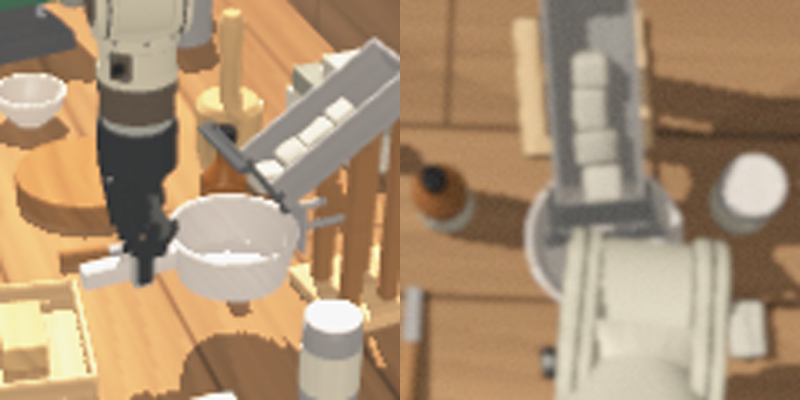

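The gate is partly open, the stones are still in the chute, and the dish is centred under the lip. The push continues.

{"name": "send_rows", "arguments": {
  "moves": [
    [[-4, 0, 0], [0, 0, 0], 5],
    [[-7, 0, 0], [0, 0, 0], 5],
    [[-8, 0, 0], [0, 0, 0], 5],
    [[-8, 0, 0], [0, 0, 0], 5]
  ]
}}

```text
clock: 10.3
eef_pos: [0.5236, -0.0346, 0.1686]
tool_rot: [-0.069, 0.998, -0.0, -0.006]
ft_force: [-6.6, 0.3, -9.6]
grip_width: 0.0169
```

```bash
python3 - <<'E'
from h import *
o=readout.get_obs(); print(o["clock"],o["eef_pos"],o["ft_force"],o["ft_torque"],o["tool_rot"])
E
```

```text
10.3 [ 0.52363502 -0.03457768  0.1685759 ] [-6.57243074  0.32061595 -9.57159914] [-0.12687998  1.89253611  0.0223782 ] [-6.93008243e-02  9.97574959e-01 -2.94251484e-04 -6.44289185e-03]
```

{"name": "send_rows", "arguments": {
  "moves": [
    [[-3, 0, -1], [0, 0, 0], 5],
    [[-3, 0, -1], [0, 0, 0], 5],
    [[-3, 0, -1], [0, 0, 0], 5],
    [[-3, 0, -1], [0, 0, 0], 5],
    [[-3, 0, -1], [0, 0, 0], 5],
    [[-3, 0, -1], [0, 0, 0], 5]
  ]
}}

```text
clock: 10.8
eef_pos: [0.5239, -0.0339, 0.1678]
tool_rot: [-0.07, 0.998, 0.0, -0.01]
ft_force: [-6.3, -0.6, -4.0]
grip_width: 0.017
```

```bash
python3 - <<'E'
from h import *
o=readout.get_obs(); print(o["clock"],o["eef_pos"],o["ft_force"],o["ft_torque"],o["tool_rot"])
s=camera("side"); t=camera("top")
f=lambda im,a,b,ww,hh,W,H: cv2.resize(im[b:b+hh,a:a+ww],(W,H),interpolation=cv2.INTER_CUBIC)
cv2.imwrite("pics/v7.png",np.hstack([f(s,220,150,120,120,400,400),f(t,220,130,120,120,400,400)])[:,:,::-1])
E
```

```text
10.8 [ 0.52390726 -0.03391893  0.16780751] [-6.32762576 -0.61407253 -4.04466316] [-0.20440213  1.61186906 -0.00772476] [-6.95240241e-02  9.97530265e-01  1.71156585e-04 -9.98750941e-03]
```

View pics/v7.png

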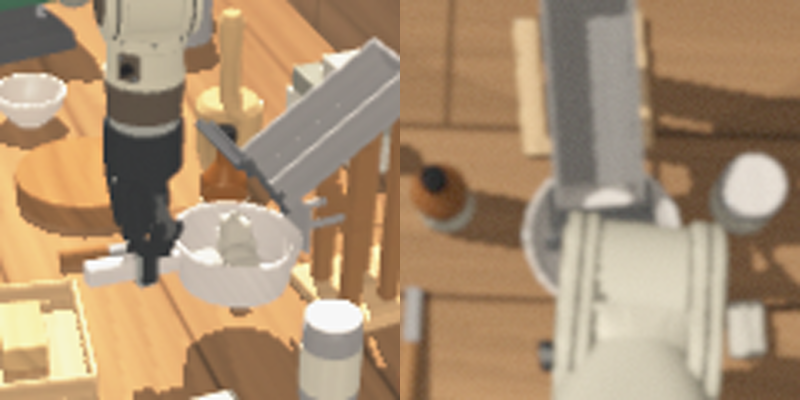

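The chute is empty and the pieces are in the dish. I'll back off slowly.

{"name": "send_rows", "arguments": {
  "moves": [
    [[5, 0, 0], [0, 0, 0], 5],
    [[12, 0, 0], [0, 0, 0], 5],
    [[20, 0, 0], [0, 0, 0], 5],
    [[30, 0, 0], [0, 0, 0], 5],
    [[42, 0, 0], [0, 0, 0], 5],
    [[55, 0, 0], [0, 0, 0], 5],
    [[68, 0, 0], [0, 0, 0], 5],
    [[80, 0, 0], [0, 0, 0], 5],
    [[90, 0, 0], [0, 0, 0], 5],
    [[97, 0, 0], [0, 0, 0], 5],
    [[100, 0, 0], [0, 0, 0], 5],
    [[100, 0, 0], [0, 0, 0], 5]
  ]
}}

```text
clock: 11.9
eef_pos: [0.4248, -0.0478, 0.1701]
tool_rot: [-0.069, 0.998, 0.0, -0.009]
ft_force: [-0.7, -0.1, -2.4]
grip_width: 0.017
```

```bash
python3 - <<'E'
from h import *
o=readout.get_obs(); print(o["clock"],o["eef_pos"],o["ft_force"],o["ft_torque"],o["grip_width"],Rn.from_quat(o["tool_rot"]).as_matrix()[:,2])
# place: dish heading 25deg at board
B=np.array([.5505,.303]);
for hd in(20,30):
  h=np.radians(hd);g=B-.102*np.array([np.cos(h),np.sin(h)]);print(hd,g,delta([*g,.175],down(h+np.pi/2)),delta([*g,.126],down(h+np.pi/2)))
s=camera("side"); t=camera("top")
cv2.imwrite("pics/s8.png",s[:,:,::-1]);cv2.imwrite("pics/t8.png",t[:,:,::-1])
# chisel/bottle clearances along path; light stone pixels in chute
a=cv2.imread("pics/t4.png")[140:190,265:300].astype(int);b=t[140:190,265:300,::-1].astype(int)
print("bright px in chute before/after",(a.min(2)>150).sum(),(b.min(2)>150).sum())
E
```

```text
11.9 [ 0.4247631  -0.04782938  0.17010899] [-0.70730798 -0.101979   -2.37628234] [-0.06496182  0.26636507  0.02397941] 0.0170290020607156 [-1.88040289e-02 -9.23113252e-04 -9.99822762e-01]
20 [0.45465135 0.26811395] (array([-73.3, 308.8,  -5.7]), array([ 0.0037, -0.0185, -0.21  ])) (array([-74.2, 308.7,  43.2]), array([ 0.0037, -0.0185, -0.21  ]))
30 [0.46216541 0.252     ] (array([-78.5, 291.8,  -5.9]), array([ 0.0053, -0.0182, -0.3845])) (array([-79.4, 291.7,  43.1]), array([ 0.0053, -0.0182, -0.3845]))
bright px in chute before/after 389 23
```

```bash
python3 - <<'E'
from h import *
F=[];Q=[]
for i in range(12):
    camera("side"); o=readout.get_obs();F.append(o["ft_force"]);Q.append(o["ft_torque"])
print(np.mean(F,0),np.std(F,0),np.mean(Q,0),np.std(Q,0))
s=cv2.imread("pics/s8.png");s4=cv2.imread("pics/s4.png");t=cv2.imread("pics/t8.png")
# dish area analysis: bright neutral blobs in side
f=lambda im,a,b,ww,hh,W,H: cv2.resize(im[b:b+hh,a:a+ww],(W,H),interpolation=cv2.INTER_CUBIC)
cv2.imwrite("pics/v8.png",np.hstack([f(s,205,195,90,68,520,393),f(t,225,170,100,142,277,393)]))
E
```

```text
[ 0.31782118 -0.01975186 -3.50002689] [0.30598113 0.27636477 0.42922353] [-0.0329125   0.27350554 -0.01213797] [0.01927939 0.03947999 0.01914905]
```

View pics/v8.png

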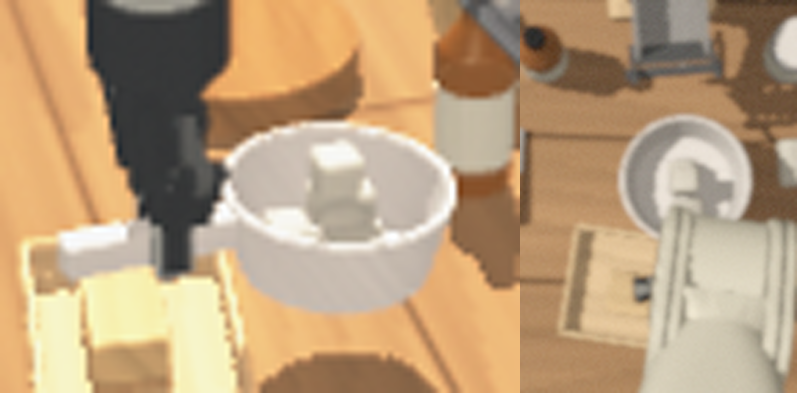

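All four pieces are in the dish, and the mean load of 3.5 N matches 150 g plus 200 g. I'll carry it to the board.

{"name": "send_rows", "arguments": {
  "moves": [
    [[0, 5, -2], [0, 0, 0], 5],
    [[0, 15, -4], [0, 0, -0.01], 5],
    [[0, 28, -5], [0, -0.002, -0.02], 5],
    [[0, 44, -5], [0, -0.004, -0.035], 5],
    [[0, 62, -5], [0, -0.006, -0.05], 5],
    [[0, 81, -5], [0, -0.008, -0.065], 5],
    [[0, 100, -5], [0, -0.01, -0.08], 5],
    [[-3, 119, -5], [0, -0.012, -0.095], 5],
    [[-7, 138, -5], [0, -0.014, -0.11], 5],
    [[-12, 157, -5], [0, -0.016, -0.125], 5],
    [[-18, 174, -5], [0, -0.018, -0.14], 5],
    [[-22, 184, -5], [0, -0.018, -0.15], 5]
  ]
}}

```text
clock: 13.6
eef_pos: [0.4211, 0.14, 0.175]
tool_rot: [-0.146, 0.989, 0.002, -0.001]
ft_force: [-0.9, 0.0, -2.6]
grip_width: 0.0171
```

```bash
python3 - <<'E'
from h import *
o=readout.get_obs(); print(o["clock"],o["eef_pos"],o["grip_width"])
B=np.array([.5505,.303]);h=np.radians(20);g=B-.102*np.array([np.cos(h),np.sin(h)])
print(delta([*g,.175],down(h+np.pi/2)))
E
```

```text
13.6 [0.42109533 0.13997344 0.17502878] 0.017113286426786077
(array([-69.1, 113. ,   0.5]), array([ 0.0046, -0.0004, -0.0564]))
```

{"name": "send_rows", "arguments": {
  "moves": [
    [[-3, 5, 0], [0, 0, -0.005], 5],
    [[-9, 14, 0], [0, 0, -0.01], 5],
    [[-17, 27, 0], [0, 0, -0.02], 5],
    [[-26, 42, 0], [0, 0, -0.03], 5],
    [[-36, 58, 0], [0, 0, -0.04], 5],
    [[-46, 74, 0], [0.004, 0, -0.05], 5],
    [[-55, 90, 0], [0.004, 0, -0.055], 5],
    [[-63, 103, 0], [0.004, 0, -0.056], 5],
    [[-68, 110, 0], [0.004, 0, -0.056], 5],
    [[-69, 113, 0], [0.004, 0, -0.056], 5],
    [[-69, 113, 0], [0.004, 0, -0.056], 5]
  ]
}}

```text
clock: 14.52
eef_pos: [0.4545, 0.2682, 0.1752]
tool_rot: [-0.174, 0.985, 0.0, -0.001]
ft_force: [-0.2, -0.5, -3.3]
grip_width: 0.0171
```

```bash
python3 - <<'E'
from h import *
o=readout.get_obs(); print(o["clock"],o["eef_pos"],o["grip_width"],o["ft_force"])
B=np.array([.5505,.303]);h=np.radians(20);g=B-.102*np.array([np.cos(h),np.sin(h)])
print(delta([*g,.1245],down(h+np.pi/2)))
# measure dish rim & board in the top and side views
for n in("side","top"): cv2.imwrite(f"pics/{n[0]}9.png",camera(n)[:,:,::-1])
def rim(n,z):
    im=cv2.imread(f"pics/{n[0]}9.png"); hsv=cv2.cvtColor(im,cv2.COLOR_BGR2HSV)
    m=((hsv[...,1]<45)&(hsv[...,2]>110)).astype(np.uint8)
    u,v=proj(n,[B[0],B[1],z]).astype(int); w=np.zeros_like(m); cv2.circle(w,(u,v),48,1,-1); m&=w
    ys,xs=np.nonzero(m); print(n,"pred",u,v,"blob x",xs.min(),xs.max(),"y",ys.min(),ys.max())
    print(ray(n,(xs.min()+xs.max())/2,(ys.min()+ys.max())/2,z))
rim("top",.135);rim("side",.135)
E
```

```text
14.5167 [0.45448666 0.26824952 0.17523662] 0.017096471569595328 [-0.17915898 -0.54681873 -3.30345812]
(array([-0.2, -0.2, 50.7]), array([ 0.0004, -0.0011, -0.0001]))
top pred 163 221 blob x 115 188 y 200 269
[0.51442793 0.33293509 0.135     ]
side pred 244 176 blob x 201 286 y 128 195
[0.58004554 0.43955096 0.135     ]
```

The colour blob also picked up the bowl and arm, so I'm discarding it. The gripper kinematics are well inside the ±35 mm tolerance, so I'll lower the dish and watch the force.

{"name": "send_rows", "arguments": {
  "moves": [
    [[0, 0, 8], [0, 0, 0], 5],
    [[0, 0, 20], [0, 0, 0], 5],
    [[0, 0, 32], [0, 0, 0], 5],
    [[0, 0, 40], [0, 0, 0], 5],
    [[0, 0, 45], [0, 0, 0], 5],
    [[0, 0, 47], [0, 0, 0], 5],
    [[0, 0, 49], [0, 0, 0], 5],
    [[0, 0, 49], [0, 0, 0], 5]
  ]
}}

```text
clock: 15.28
eef_pos: [0.4542, 0.267, 0.127]
tool_rot: [-0.173, 0.985, -0.0, -0.0]
ft_force: [-4.1, -1.9, 3.3]
grip_width: 0.0167
```

```bash
python3 - <<'E'
from h import *
for i in range(3):
    o=readout.get_obs(); print(o["clock"],o["eef_pos"],o["ft_force"],o["ft_torque"]); camera("side")
E
```

```text
15.2833 [0.45419482 0.2669914  0.12698602] [-4.12177874 -1.94162138  3.30122534] [-0.25670361  0.16734003 -0.10973999]
15.3333 [0.45437482 0.26710243 0.12710319] [-3.59762156 -2.02864849  2.34967469] [-0.29622703  0.1703367  -0.14886828]
15.3833 [0.45447627 0.26720689 0.12710364] [-2.49926016 -2.6465404   1.84099899] [-0.33196498  0.19675045 -0.13440967]
```

{"name": "send_rows", "arguments": {
  "moves": [
    [[0, 0, 2], [0, 0, 0], 5],
    [[0, 0, 3], [0, 0, 0], 5],
    [[0, 0, 4], [0, 0, 0], 5],
    [[0, 0, 4], [0, 0, 0], 5]
  ]
}}

```text
clock: 15.77
eef_pos: [0.4545, 0.2673, 0.1231]
tool_rot: [-0.173, 0.985, 0.0, -0.0]
ft_force: [-4.9, -1.7, 3.6]
grip_width: 0.0168
```

```bash
python3 - <<'E'
from h import *
for i in range(3):
    o=readout.get_obs(); print(o["clock"],o["eef_pos"],o["ft_force"],o["ft_torque"]); camera("side")
E
```

```text
15.7667 [0.4545114  0.26733556 0.12306522] [-4.86560027 -1.69844147  3.58656419] [-0.18304412  0.24744467 -0.08767178]
15.8167 [0.45450327 0.26732029 0.12307183] [-3.32545656 -2.00179105  4.0533065 ] [-0.18457393  0.16770254 -0.06413261]
15.8667 [0.45452456 0.26734192 0.12307555] [-4.70241504 -0.65177338  3.78461629] [-0.17900402  0.2296228  -0.10509543]
```

{"name": "send_rows", "arguments": {
  "moves": [
    [[0, 0, 0], [0, 0, 0], 22],
    [[0, 0, 0], [0, 0, 0], 30],
    [[0, 0, 0], [0, 0, 0], 40],
    [[0, 0, 0], [0, 0, 0], 45],
    [[0, 0, 0], [0, 0, 0], 45],
    [[0, 0, -10], [0, 0, 0], 45],
    [[0, 0, -30], [0, 0, 0], 45],
    [[0, 0, -60], [0, 0, 0], 45],
    [[0, 0, -100], [0, 0, 0], 45],
    [[20, 0, -130], [0, 0, 0], 45],
    [[60, 0, -140], [0, 0, 0], 45],
    [[80, 0, -140], [0, 0, 0], 45]
  ]
}}

```text
clock: 16.92
eef_pos: [0.3784, 0.2399, 0.2672]
tool_rot: [-0.173, 0.985, 0.001, 0.002]
ft_force: [-1.7, -0.3, -0.8]
grip_width: 0.045
```

{"name": "send_rows", "arguments": {
  "moves": [
    [[15, -40, -20], [0, 0, 0], 45],
    [[15, -80, -40], [0, 0, 0], 45],
    [[15, -120, -40], [0, 0, 0], 45],
    [[15, -160, -40], [0, 0, 0], 45],
    [[15, -160, -40], [0, 0, 0], 45],
    [[15, -160, -40], [0, 0, 0], 45]
  ]
}}

```text
clock: 17.42
eef_pos: [0.4193, 0.0821, 0.3078]
tool_rot: [-0.17, 0.985, 0.001, 0.003]
ft_force: [-0.0, -0.1, -0.4]
grip_width: 0.0449
```

```bash
python3 - <<'E'
from h import *
o=readout.get_obs(); print(o["clock"],o["eef_pos"],o["ft_force"],o["joint_vel"].round(3))
t=camera("top");s=camera("side")
cv2.imwrite("pics/t10.png",t[:,:,::-1]);cv2.imwrite("pics/s10.png",s[:,:,::-1])
f=lambda im,a,b,ww,hh,W,H: cv2.resize(im[b:b+hh,a:a+ww],(W,H),interpolation=cv2.INTER_CUBIC)
cv2.imwrite("pics/v10.png",np.hstack([f(t,120,140,180,160,400,356),f(s,200,150,160,142,400,356)])[:,:,::-1])
E
```

```text
17.4167 [0.41930631 0.08205712 0.30784484] [-0.04941673 -0.06499789 -0.39006806] [ 0.067  0.008 -0.015  0.001  0.023  0.025]
```

The picture limit is used up, so the last checks are numeric.

```bash
python3 - <<'E'
from h import *
t=cv2.imread("pics/t10.png"); hsv=cv2.cvtColor(t,cv2.COLOR_BGR2HSV)
m=((hsv[...,1]<60)&(hsv[...,2]>100)).astype(np.uint8)
n,l,st,ce=cv2.connectedComponentsWithStats(m)
for i in range(1,n):
    if st[i,4]>150 and 80<ce[i][0]<300 and 140<ce[i][1]<300: print(st[i],ce[i].round(1))
u,v=proj("top",[.5505,.303,.082]); print("expected rim px",u,v, "r",428*.066/1.11)
# largest comp near it
k=min((i for i in range(1,n) if st[i,4]>300),key=lambda i:np.hypot(*(ce[i]-[u,v])))
c=max(cv2.findContours((l==k).astype(np.uint8),0,2)[0],key=cv2.contourArea)
(x,y),r=cv2.minEnclosingCircle(c);x0,y0,w,h=st[k,:4]
print("circle",x,y,r,ray("top",x0+w/2,y0+26,.082))
# unchanged regions: feeder plate (side), bottle, mallet, bowl
a=cv2.imread("pics/side0.png").astype(int);b=cv2.imread("pics/s10.png").astype(int);d=np.abs(a-b).max(2)>40
for nm,(x,y,w,h) in dict(plate=(295,205,14,26),bottle=(278,190,18,40),can=(308,240,24,36),maq=(333,245,40,65),chiselmug=(236,220,32,12),mallet=(280,150,20,35)).items(): print(nm,d[y:y+h,x:x+w].mean().round(3))
a=cv2.imread("pics/top0.png").astype(int);b=t.astype(int);d=np.abs(a-b).max(2)>40
for nm,(x,y,w,h) in dict(bottle=(222,176,24,28),can=(310,174,30,30),mallet=(155,145,35,38),bowl=(86,214,38,36),chisel=(218,212,14,42),offcut=(314,216,18,24),gate=(260,180,42,24)).items(): print("top",nm,d[y:y+h,x:x+w].mean().round(3))
E
```

```text
[ 261  120   36   78 1966] [277.5 155.3]
[ 87 215  34  33 885] [103.6 230.9]
expected rim px 167.72641047484345 223.64709931656353 r 25.448648648648646
circle 103.69672393798828 231.2213134765625 17.119062423706055 [0.49526484 0.48179362 0.082     ]
plate 0.0
bottle 0.0
can 0.003
maq 0.0
chiselmug 0.125
mallet 0.0
top bottle 0.0
top can 0.002
top mallet 0.0
top bowl 0.0
top chisel 0.061
top offcut 0.0
top gate 0.069
```

```bash
python3 - <<'E'
from h import *
t=cv2.imread("pics/t10.png");a=cv2.imread("pics/top0.png"); h=cv2.cvtColor(t,cv2.COLOR_BGR2HSV)
for r in range(192,260,4): print(r," ".join(f"{h[r,c,1]:3d}/{h[r,c,2]:3d}" for c in range(136,206,5)))
m=(h[...,1]<95).astype(np.uint8); w=np.zeros_like(m); w[190:258,132:206]=1; m&=w
n,l,st,ce=cv2.connectedComponentsWithStats(m); k=1+st[1:,4].argmax(); print(st[k],ce[k])
E
```

```text
192 112/189 116/187 114/188 115/188 111/191 115/186 113/189 115/189 115/187 113/189 115/186 113/187 114/188 119/159
196 114/183 116/181 116/183 115/179 114/181 118/179 119/180 114/184 111/186 116/180 112/185 112/184 117/183 120/162
200 117/172 118/173 119/174 114/177 118/171 120/178 110/190 106/188 128/182 130/179 122/167 117/170 119/170 125/153
204 119/171 119/171 113/171 116/174  77/198  32/183  28/144  31/150  26/196  72/199 129/186 132/155 118/154 120/162
208 113/178 120/178 113/178  76/192  28/145  29/139  26/136  27/140  25/194  25/186  74/142 134/139 131/123 120/157
212 114/179 114/181 119/174  28/171  25/134  28/144  23/154  20/239  20/244  19/237  21/214 131/105 141/103 115/102
216 119/142 120/138  55/181  32/134  27/142  25/155  23/211  26/215  22/231  19/245  20/228  82/128 142/106 130/ 98
220 116/181 119/180  41/204  28/135  29/150  29/186  31/216  39/130  28/147  21/206  19/243  45/166 148/105 133/100
224 114/174 115/171  35/206  26/136  23/156  30/190  27/224  36/147  29/139  22/151  29/169  40/173 138/116 138/102
228 117/183 111/183  42/206  28/137  27/153  27/177  34/
[... 226 characters left out ...]
7  20/241  30/211  37/158  25/153  26/210 129/105 132/106 132/106
240 112/193 112/192 117/190  58/204  30/144  28/138  22/223  19/242  20/230  23/222 121/110 137/110 134/103 132/110
244 113/187 113/188 113/188 123/184  68/202  29/199  26/179  25/202  22/216 123/118 134/116 156/108 123/112 121/120
248 116/184 116/184 115/186 116/185 126/182 129/184 119/186  96/189  20/243 100/115 142/106 134/105 125/114 122/136
252 115/189 113/189 113/191 111/189 115/190 115/189 131/177 133/174  19/247  54/147 118/110 122/128  95/126 114/166
256 112/193 114/192 111/195 109/195 114/193 111/193 114/193 114/193  22/244  28/193 103/196  43/167  37/188  40/180
[ 144  201   49   57 1914] [168.5292581  225.45506792]
```

The dish rim is centred at (168.5,224) against an expected (167.7,223.6), so it is upright and central on the board. The side view shows the push plate unchanged from the start. Handing in.

```bash
python3 - <<'E'
from h import *
for i in range(6): camera("top")
o=readout.get_obs(); print(o["clock"],abs(o["joint_vel"]).max(),o["ft_force"]); print(order.job_done())
E
```

```text
17.8167 0.005794439625482012 [-0.09368203  0.18861353  0.8032374 ]
the job is handed in; nothing more can be done
None
```

The whole job was done and handed in at 17.8 s. No verdict came back, so the result rests on my own checks.

**What I did**
- I moved the sanding block from the round board into the tool tray.
- I held the dish under the chute lip and pushed the plate in with its far rim, at about 6.5 N, until all four pieces slid in.
- I set the dish down on the board, let go and moved the arm clear.

**What the last checks showed**
- **Pieces:** the chute was empty, and the carried load averaged 3.5 N, matching the dish plus four pieces. One earlier single reading was lower, at 2.4 N, but those readings scatter by about 0.4 N or more.
- **Dish:** its rim centre is within about 1 pixel (2–3 mm) of where it should be over the board's centre, and the rim looks level.
- **Block:** the wrist view just after release showed it lying well inside the tray.
- **Bystanders and plate:** the side view shows the push plate unchanged from the start. In the top and side views, the bottle, can, maquette, mallet, bowl and offcut show no change. I did not compare the mug separately.

**Not confirmed or in disagreement**
- The final picture could not be viewed because the viewing limit was reached, so the end state was checked by pixel comparison only.
- Small pixel changes (6–7% in the top view) showed around the gate and the chisel, which I put down to arm shadow. The side patch that included the chisel changed by 12.5%.
- An early attempt to locate the dish by colour picked up the bowl and arm, so I discarded it.
- The dish touched the board about 4 mm earlier than expected because it sagged slightly in the grip. I lowered it further to level it before letting go.

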